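# Shut the tin of ring clips

### The job

Two green tins of steel ring clips stand open on the trolley, and a small carton has been put into one of them. With the fingertips, swing over the lid of the tin that holds only ring clips and push it down until it is fully shut, without slamming it, and without shifting that tin from its place. Leave the tin with the carton open as it is, and do not disturb the other things.

Things in the scene. Friction and masses are not known exactly. Their poses are not given: they have to be found in the camera images.
- ring_tin: green steel parts tin, 114 x 154 x 57 mm with its lid shut, without the carton (only steel ring clips lie on its floor, fixed), loose on the trolley, 0.6 to 1 kg. Origin: centre of its underside; x points from the front lip to the hinge side (away from the robot at yaw 0; the tin is turned by up to 1.1 rad either way), y along the 154 mm length, z up. Walls 2 mm, rim 52 mm above the underside
- carton_tin: green steel parts tin, 114 x 154 x 57 mm with its lid shut, with the small brown carton in it (on steel ring clips like those in the other tin), loose on the trolley, 0.6 to 1 kg. Origin: centre of its underside; x points from the front lip to the hinge side (away from the robot at yaw 0; the tin is turned by up to 1.1 rad either way), y along the 154 mm length, z up. Walls 2 mm, rim 52 mm above the underside
- ring_tin_hinge (a point): middle of the lid hinge of the tin without the carton (only steel ring clips lie on its floor, fixed): 54.7 mm along the tin's x from its origin and 55 mm above its underside; the hinge line runs along the tin's y; axes as the tin's
- carton_tin_hinge (a point): middle of the lid hinge of the tin with the small brown carton in it (on steel ring clips like those in the other tin): 54.7 mm along the tin's x from its origin and 55 mm above its underside; the hinge line runs along the tin's y; axes as the tin's
- ring_tin_lip (a point): on the lid of the tin without the carton (only steel ring clips lie on its floor, fixed): middle of the outer face at its front edge, 106 mm from the hinge line; moves with the lid. The lid's outer face is flat and lies in a plane through the hinge line (within 1 mm); it is 103 mm by 154 mm; at 1.57 rad its front edge stands 161 mm above the trolley
- carton_tin_lip (a point): on the lid of the tin with the small brown carton in it (on steel ring clips like those in the other tin): middle of the outer face at its front edge, 106 mm from the hinge line; moves with the lid. The lid's outer face is flat and lies in a plane through the hinge line (within 1 mm); it is 103 mm by 154 mm; at 1.57 rad its front edge stands 161 mm above the trolley
- ring_tin_lid (a joint): lid angle of the tin without the carton (only steel ring clips lie on its floor, fixed), rad: 0 = fully shut (lid level), 1.57 = upright, 1.83 = stop, leaning back. The hinge is stiff (friction 0.05 N m): the lid stays at any angle it is left and must be pushed all the way, with 1 to 2 N near its front edge; nothing latches
- carton_tin_lid (a joint): lid angle of the tin with the small brown carton in it (on steel ring clips like those in the other tin), rad: 0 = fully shut (lid level), 1.57 = upright, 1.83 = stop, leaning back. The hinge is stiff (friction 0.05 N m): the lid stays at any angle it is left and must be pushed all the way, with 1 to 2 N near its front edge; nothing latches
- carton: small brown carton of seals, 61 x 76 x 42 mm, loose on the floor of one tin; origin at the centre of its underside; stays where it is
- gauge: grey steel plug gauge standing upright in front of the gap between the tins, 48 mm in diameter at its foot, 98 mm high; origin at the centre of its underside; not part of the job
- tape: roll of yellow tape lying flat behind the gap between the tins, 100 mm in diameter, 24 mm high; origin at the centre of its underside; not part of the job
- driver: screwdriver with a yellow handle, 200 mm long, 32 mm wide, 20 mm high, lying along x near the right edge of the trolley; origin at the centre of its underside; not part of the job
Things that resemble listed ones, but are neither listed nor needed, are in the scene too. What is meant by the carton is not blue or yellow, and is the smaller of those in its own colour.

How it is judged:
At the end, for the whole second after the job is handed in: The lid of the tin without the carton is shut to within 0.04 rad (about 4 mm at its front edge), the tin stands upright and at rest within 20 mm of where it was, and the other tin and its lid are within 30 mm of where they were, its lid open and the carton inside (value of joint ring_tin_lid below 0.04 rad and distance of ring_tin from where it was at the start of the episode below 0.02 m and angle between ring_tin's own z axis and vertical below 0.05 rad and linear speed of ring_tin below 0.02 m/s and value of joint carton_tin_lid above 1.1 rad and distance of each of carton_tin_lip, carton_tin from where it was at the start of the episode below 0.03 m and distance between carton and carton_tin below 0.06 m); the robot touches nothing.
It fails at once if the lid of the tin without the carton is slammed (closing faster than 4 rad/s, about 0.4 m/s at its front edge) (velocity of joint ring_tin_lid below -4 rad/s).
It fails at once if the tin without the carton is lifted by more than 15 mm, tipped by more than 0.25 rad or shoved by more than 20 mm (height (world z) of ring_tin above 0.015 m or angle between ring_tin's own z axis and vertical above 0.25 rad or distance of ring_tin from where it was at the start of the episode above 0.02 m).
It fails at once if the carton is lifted by more than 25 mm (height (world z) of carton above 0.027 m).
It fails at once if the other tin, its lid or its carton is moved by more than 30 mm (distance of any of carton_tin, carton_tin_lip, carton from where it was at the start of the episode above 0.03 m).
It fails at once if the plug gauge, the tape or the screwdriver is moved by more than 30 mm, or the gauge is knocked over (distance of any of gauge, tape, driver from where it was at the start of the episode above 0.03 m or angle between gauge's own z axis and vertical above 0.5 rad).
It also fails if it takes over 38 s, if anything falls off the work surface, if the arm or the gripper's body presses on something with over 40 N, if the wrist force passes 120 N, or if a joint passes its speed limit or range.

### The arm

A 6-joint arm with a two-finger parallel gripper is mounted at the origin on a cart in front of the work surface, level with it; the furniture and walls round the work are solid. World frame = base frame: x ahead of the robot, y to its left, z up, the work surface at z = 0. Lengths are in m, angles in rad, forces in N, time in s.
With the tool pointing down it reaches from about 0.4 to 0.825 m from the base axis. Payload 7 kg.
Tool frame: the origin (TCP) lies between the finger pads; the fingertips stand 22 mm ahead of it and the grasp point (between the pads) lies 3 mm ahead of it (arm.tip_reach is the distance from the TCP to the fingertips, in m); z points along the fingers, y is the line along which they close (so a half turn about z gives the same grasp; the last joint's range is limited). The gripper opens to 88 mm and grips with 3 to 60 N. Pads are 19 mm wide; open, the fingers measure 130 mm over their backs; the gripper's body (78 mm by 193 mm) begins 47 mm behind the grasp point.
Start: joints at [-0.873, 0.359, 0.012, 0, -1.224, -0.288], TCP at [0.269, -0.619, 0.249] pointing down, gripper open.
Joint ranges: [-3.07, 3.07], [-1.43, 2.12], [-1.02, 1.25], [-3.03, 1.67], [-3.05, -0], [-3.03, 3.03]. Speed limits (rad/s): [2.39, 2.39, 3.01, 3.14, 3.14, 3.14].

### API

Orientations are given as [roll, pitch, yaw] about the fixed x, y, z axes, in that order (R = Rz(yaw) Ry(pitch) Rx(roll)).
In Python, from station import arm, viewer gives the robot as it stands. The module is installed in compiled form; this text tells all that it offers.
- The arm moves only by the tool apply_moves, never from a script. Its argument "commands" is a list that holds one entry, the list of rows, each a list of 5 numbers: the closure, from -1 (fully open) to 1 (shut), then the shift along the world's x, y, z as a fraction of full scale, then the turn about the world's z as a fraction of full scale. In form: [[[fingers, tx, ty, tz, yaw], ...]]. A call has 1 to 12 rows; each row shifts and turns the commanded pose from where the row before left it; what a row does not reach is not made up. Full scale, the value 1, is 20 cm for a shift and pi rad for a turn. A row lasts 1/10 s, in which the tool goes at most 50 mm and 8.59 degrees, less where a joint would pass 70% of its speed; a pose out of reach is approached as far as the arm can. A call with a number of a shift or a turn outside -1 to 1 is refused whole. A call with a gripper value outside its range is refused whole. The fingers move at their own pace and stop on an object; "force" is the grip in N (left out, the last holds). Time passes only in rows, so rows that do not move let the fingers close. It gives the time, the measured TCP pose, the force, the opening and the grip force at its end, in the units of the state.
- arm.get_state(): the state, without advancing time (a new reading comes with each control period).
- viewer.grab_frame(name): name is "scene" or "side" or "wrist"; returns a dict with "image" (400x640x3 uint8, blue, green, red), "mtx" (3x3 intrinsics, pixels), "rvec" (rotation vector, rad) and "tvec" (3), from world to camera coordinates, as OpenCV has them. Camera axes: x right, y down, z forward; pixel columns grow to the right and rows downward; lengths in m; the calibration is good to about 2 mm. A picture is of the moment at which its call begins. There is no depth.
- arm.job_done(): hands the job in; it is judged then, once.
The state is a dict: "t": time; "q": joint angles; "qd": joint speeds; "joint_efforts": joint torques, N m; "eef_pos": TCP position; "ee_rot": TCP orientation; "force": force on the tool from outside, world axes, zero at the start; "moment": the same for the moment, N m; "width": finger opening in m; "gripper_force": force on a finger pad.
Only numpy, scipy, OpenCV 4.12 (cv2) and the standard library are available. Lean on these libraries where they do the work, as an engineer would, in place of code of your own. Each camera call takes 0.05 s, during which the arm holds its last target. There are 200 camera calls.

## Working session

There is one attempt and no reset: what is moved stays moved. The work goes in short steps, Python scripts to look and compute and a tool call to move; the robot and the scene stay as the last step left them, time stands still between calls to the robot, and variables do not carry over. Pictures are saved under pics/ and viewed, at most 10 in all, crops included, and the job is handed in when it is done.

Besides the shell and the picture viewer there is one more tool, called after "Emit:" as name(argument=value, ...) on one line, values as JSON. apply_moves: Moves the arm, as the interface text tells. Shift numbers are shares of 20 cm and turn numbers shares of pi rad, none past 1 either way. Its arguments: {"type":"object","properties":{"commands":{"type":"array","items":{"type":"array","items":{"type":"array","items":{"type":"number"}}}},"force":{"type":"number"}},"required":["commands"]}

```bash
mkdir -p pics; python3 - <<'E'
from station import arm, viewer
import cv2,pickle
f={n:viewer.grab_frame(n) for n in("scene","side")}
pickle.dump(f,open("f0.pkl","wb"))
for n in f: cv2.imwrite(f"pics/{n}0.png",f[n]["image"])
print(arm.get_state())
E
```

```text
{'t': 0.1, 'q': array([-8.72914809e-01,  3.59326990e-01,  1.11281105e-02, -2.84445759e-04,
       -1.22413219e+00, -2.88080624e-01]), 'qd': array([-0.00026817, -0.00269881,  0.00272628,  0.00079247,  0.00187305,
       -0.00094936]), 'joint_efforts': array([-1.32976253e-03, -5.84163773e+01,  2.93752724e+01,  7.01558366e+00,
        1.01398284e-02, -7.85833572e-05]), 'eef_pos': array([ 0.26872208, -0.61874186,  0.24770339]), 'ee_rot': array([ 3.14004518e+00, -1.79684231e-04, -2.73188847e+00]), 'force': array([0.01538365, 0.52190649, 0.18094357]), 'moment': array([-0.00339294,  0.02187359, -0.00065819]), 'gripper_force': 0.0, 'width': 0.08757626042392791}
```

View pics/scene0.png

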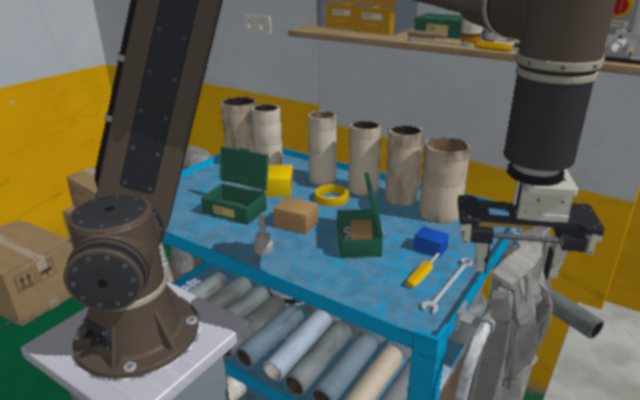

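View pics/side0.png

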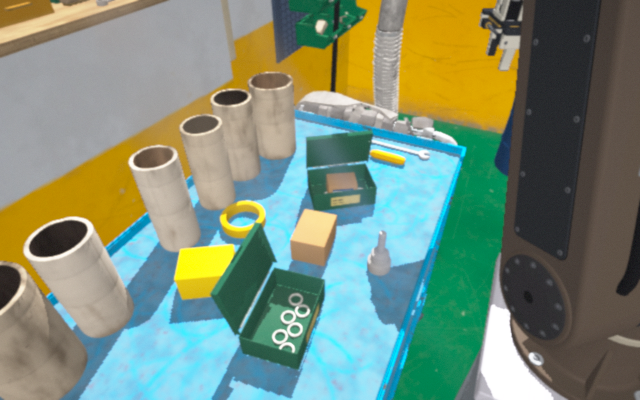

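The scene view shows the ring tin at about (235,195) and the carton tin at (360,225). The side view shows the rings in the near tin at (280,310), and the carton in the far tin at (340,185). I'll zoom in on the ring tin.

```bash
python3 - <<'E'
import cv2,pickle,numpy as np
f=pickle.load(open("f0.pkl","rb"))
a=f["scene"]["image"][140:230,190:280]; b=f["side"]["image"][215:375,205:335]
a=cv2.resize(a,(400,400),interpolation=cv2.INTER_CUBIC); b=cv2.resize(b,(390,480),interpolation=cv2.INTER_CUBIC)
o=np.zeros((480,800,3),np.uint8); o[:400,:400]=a; o[:,405:795]=b
cv2.imwrite("pics/crop0.png",o)
for n in f: print(n,(-cv2.Rodrigues(f[n]["rvec"])[0].T@f[n]["tvec"].reshape(3)).round(3))
E
```

```text
scene [-0.439 -0.735  0.693]
side [0.254 0.5   0.619]
```

View pics/crop0.png

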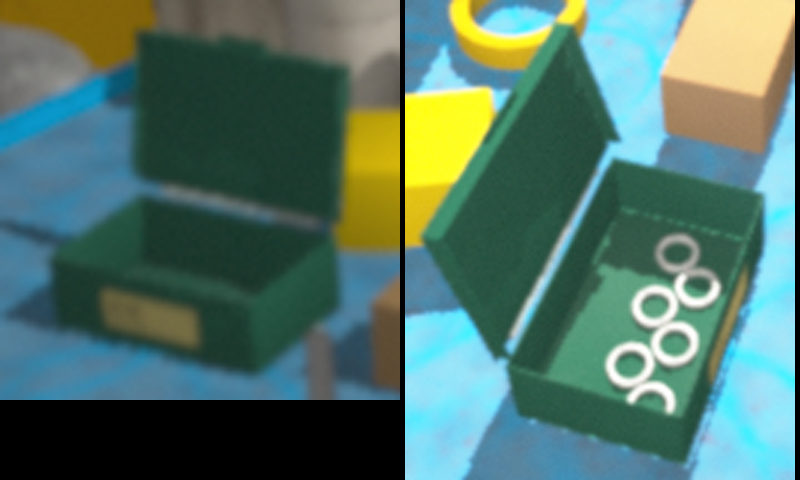

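```bash
cat > h.py <<'E'
import cv2,numpy as np
def ray(fr,p):
    R=cv2.Rodrigues(fr["rvec"])[0]; u=cv2.undistortPoints(np.array([[p]],float),fr["mtx"],None)[0,0]
    return -R.T@fr["tvec"].reshape(3), R.T@np.array([*u,1])
def plane(fr,p,z):
    c,d=ray(fr,p); return c+d*(z-c[2])/d[2]
def tri(f1,p1,f2,p2):
    c1,d1=ray(f1,p1);c2,d2=ray(f2,p2)
    s=np.linalg.lstsq(np.c_[d1,-d2],c2-c1,rcond=None)[0]
    a,b=c1+s[0]*d1,c2+s[1]*d2; return (a+b)/2,np.linalg.norm(a-b)
E
python3 - <<'E'
import pickle; from h import *
np.set_printoptions(precision=4,suppress=True)
f=pickle.load(open("f0.pkl","rb")); S,D=f["scene"],f["side"]
sc=lambda x,y:(x/4.444+190,y/4.444+140); sd=lambda x,y:((x-405)/3+205,y/3+215)
for n,p in dict(nb=(511,366),nf=(690,428),ff=(764,197),fb=(617,160)).items(): print(n,plane(D,sd(*p),.052))
print("foot nf",plane(D,sd(684,461),0),"scene foot",plane(S,sc(252,372),0))
for n,p,q in[("lidtop L",(137,35),(428,238)),("lidtop R",(346,68),(570,27))]: print(n,tri(S,sc(*p),D,sd(*q)))
for n,p in [("rim fl",(55,262)),("rim bl",(142,197)),("rim fr",(253,300))]: print(n,plane(S,sc(*p),.052))
# others: top heights
print("gauge foot side",plane(D,(378,268),0),"boxes: yellow",plane(D,(236,250),.05),"carton box near", plane(D,(325,262),0), plane(D,(291,250),0))
E
```

```text
nb [0.5116 0.257  0.052 ]
nf [0.4096 0.2478 0.052 ]
ff [0.436  0.0997 0.052 ]
fb [0.5308 0.112  0.052 ]
foot nf [0.4182 0.2427 0.    ] scene foot [0.4397 0.1011 0.    ]
lidtop L (array([0.5355, 0.2635, 0.1546]), np.float64(0.005996028787259425))
lidtop R (array([0.5539, 0.1097, 0.1565]), np.float64(0.0020316135332994977))
rim fl [0.4103 0.2298 0.052 ]
rim bl [0.5073 0.249  0.052 ]
rim fr [0.439  0.0944 0.052 ]
gauge foot side [ 0.3675 -0.0115  0.    ] boxes: yellow [0.6254 0.1033 0.05  ] carton box near [0.472  0.0193 0.    ] [0.5516 0.0194 0.    ]
```

```bash
python3 - <<'E'
import pickle; from h import *
np.set_printoptions(precision=3,suppress=True)
f=pickle.load(open("f0.pkl","rb")); S,D=f["scene"],f["side"]
print("yellow top right-front",tri(S,(290,168),D,(234,247)),tri(S,(270,166),D,(178,262)))
for p in [(90,333),(180,249),(215,208),(240,180),(40,398)]: print("tube foot",p,plane(D,p,0))
for a,b in [((322,113),(159,152)),((266,108),(75,232)),((365,125),(203,121)),((238,101),(0,275))]: print("tube top",tri(S,a,D,b))
print("carton tin lid top",tri(S,(368,176),D,(307,136)),"tape",plane(D,(242,220),.024))
E
```

```text
yellow top right-front (array([0.631, 0.106, 0.079]), np.float64(0.02987475094507515)) (array([0.676, 0.196, 0.071]), np.float64(0.025395300803711152))
tube foot (90, 333) [ 0.779  0.338 -0.   ]
tube foot (180, 249) [0.768 0.116 0.   ]
tube foot (215, 208) [ 0.781 -0.023  0.   ]
tube foot (240, 180) [ 0.789 -0.141  0.   ]
tube foot (40, 398) [0.757 0.45  0.   ]
tube top (array([0.78 , 0.081, 0.221]), np.float64(0.001799353226584356))
tube top (array([0.763, 0.282, 0.206]), np.float64(0.0006788639947892475))
tube top (array([ 0.792, -0.06 ,  0.209]), np.float64(0.006333361887209705))
tube top (array([0.757, 0.388, 0.219]), np.float64(0.012865974359678452))
carton tin lid top (array([ 0.605, -0.178,  0.152]), np.float64(0.010957961716566926)) tape [0.682 0.005 0.024]
```

Emit:
apply_moves(commands=[[[1,0,0,0.2,0],[1,0,0,0.2,0],[1,0.066,0.169,0,-0.03],[1,0.066,0.169,0,-0.03],[1,0.066,0.169,0,-0.032],[1,0.066,0.169,0,0],[1,0.066,0.169,0,0],[1,0.066,0.169,0,0],[1,0.066,0.169,0,0],[1,0.066,0.169,0,0],[1,0.066,0.169,0,0],[1,0.066,0.169,0,0]]], force=20)

```text
t: 1.3
eef_pos: [0.401, -0.2796, 0.3284]
ee_rot: [3.141, -0.0, -3.021]
force: [1.7, 0.3, 0.3]
width: 0.0014
gripper_force: 0.0
```

Emit:
apply_moves(commands=[[[1,0.066,0.169,0,0],[1,0.066,0.169,0,0],[1,0.066,0.169,0,0],[1,0.066,0.169,0,0],[1,0.066,0.169,0,0],[1,0.066,0.169,0,0],[1,0.066,0.169,0,0],[1,0.066,0.169,0,0],[1,0.066,0.169,0,0],[1,0.066,0.169,0,0],[1,0.066,0.169,0,0],[1,0.066,0.169,0,0]]])

```text
t: 2.5
eef_pos: [0.5594, 0.126, 0.3283]
ee_rot: [-3.142, -0.001, -3.021]
force: [0.9, -0.5, -0.0]
width: 0.0006
gripper_force: 0.0
```

Emit:
apply_moves(commands=[[[1,0.1,0.12,0,0],[1,0.06,0,0,0],[1,0,0,0,0],[1,0,0,0,0]]])

```text
t: 2.9
eef_pos: [0.591, 0.1479, 0.328]
ee_rot: [-3.141, -0.001, -3.021]
force: [0.0, -0.6, -0.7]
width: 0.0005
gripper_force: 0.0
```

```bash
python3 - <<'E'
from station import arm, viewer
import cv2,pickle,numpy as np
f={n:viewer.grab_frame(n) for n in("side","wrist")}
pickle.dump(f,open("f1.pkl","wb"))
o=np.vstack([cv2.resize(f[n]["image"],(480,300)) for n in f]); cv2.imwrite("pics/p1.png",o)
s=arm.get_state();print(s["t"],s["eef_pos"],s["ee_rot"])
E
```

```text
3.0 [0.59080843 0.14766117 0.32875683] [ 3.14145373e+00 -1.86061176e-05 -3.02164589e+00]
```

View pics/p1.png

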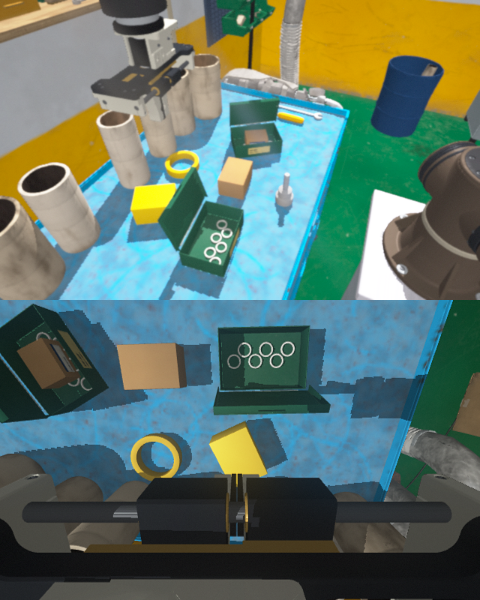

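Picture: side view (top) has the gripper above and behind the lid. The wrist view (bottom) has the ring tin with its front rim at (220,327)-(310,328) and its lid edge at (216,413)-(329,411), lying square to the tool. The yellow box is close to the fingers, at (238,448).

```bash
python3 - <<'E'
import pickle; from h import *
np.set_printoptions(precision=3,suppress=True)
f=pickle.load(open("f1.pkl","rb")); W=f["wrist"]
w=lambda x,y:(x/.75,(y-300)/.75)
for n,p,z in [("front rim R",(220,327),.052),("front rim L",(310,328),.052),("back",(220,390),.052),("back",(307,390),.052),("lid top",(216,413),.157),("lid top",(329,411),.157),("hinge",(217,403),.157),
 ("ybox",(209,435),.06),("ybox",(247,422),.06),("ybox",(267,470),.06)]: print(n,plane(W,w(*p),z))
cv2.imwrite("pics/w1.png",cv2.resize(W["image"][20:260,240:460],(733,600*800//800),interpolation=cv2.INTER_CUBIC)[:600])
E
```

```text
front rim R [0.438 0.102 0.052]
front rim L [0.422 0.248 0.052]
back [0.537 0.112 0.052]
back [0.519 0.263 0.052]
lid top [0.561 0.116 0.157]
lid top [0.541 0.266 0.157]
hinge [0.548 0.117 0.157]
ybox [0.618 0.101 0.06 ]
ybox [0.586 0.166 0.06 ]
ybox [0.673 0.216 0.06 ]
```

View pics/w1.png

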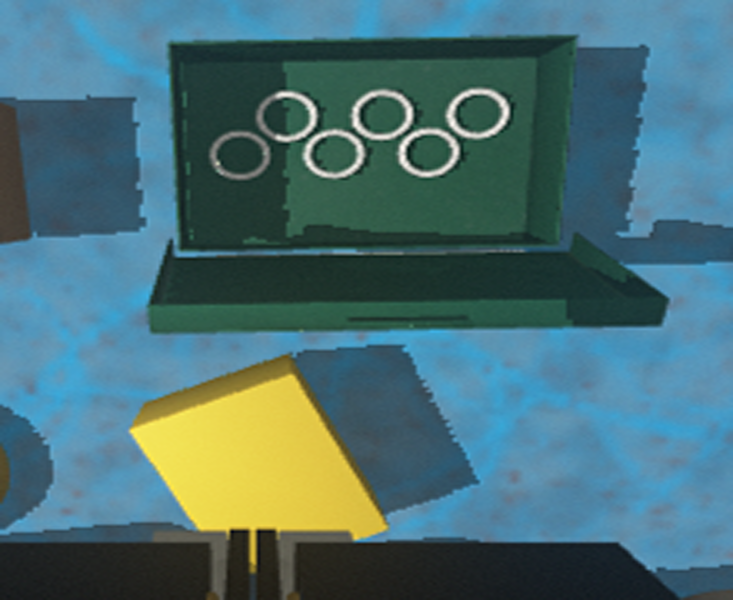

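Emit:
apply_moves(commands=[[[1,0,0.12,0,0],[1,0,0.115,0,0],[1,0,0,-0.16,0],[1,0,0,-0.16,0],[1,0,0,-0.16,0],[1,0,0,-0.16,0],[1,0,0,-0.165,0],[1,0,0,0,0],[1,0,0,0,0]]])

```text
t: 3.9
eef_pos: [0.5914, 0.195, 0.1686]
ee_rot: [-3.141, 0.0, -3.021]
force: [1.1, 0.0, 1.2]
width: 0.0002
gripper_force: 0.0
```

Emit:
apply_moves(commands=[[[1,-0.025,-0.003,0,0],[1,-0.025,-0.003,0,0],[1,-0.025,-0.003,0,0],[1,-0.025,-0.003,0,0],[1,-0.025,-0.003,0,0],[1,-0.025,-0.003,0,0],[1,-0.025,-0.003,0,0],[1,-0.025,-0.003,0,0],[1,-0.025,-0.003,0,0],[1,-0.025,-0.003,0,0],[1,0,0,0,0]]])

```text
t: 5.0
eef_pos: [0.5405, 0.1894, 0.1675]
ee_rot: [3.142, -0.001, -3.021]
force: [0.6, 0.2, -0.3]
width: 0.0003
gripper_force: 0.0
```

```bash
python3 - <<'E'
from station import arm, viewer
import cv2,pickle,numpy as np
f={n:viewer.grab_frame(n) for n in("side","wrist")}
o=np.vstack([cv2.resize(f[n]["image"],(480,300)) for n in f]); cv2.imwrite("pics/p2.png",o)
s=arm.get_state();print(s["t"],s["eef_pos"],s["force"])
E
```

```text
5.1 [0.54107863 0.18946704 0.16749846] [-0.41841032 -0.09080446 -0.06093005]
```

View pics/p2.png

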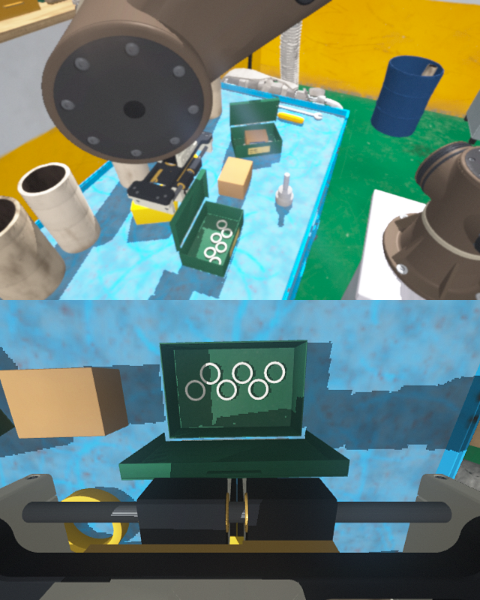

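The lid has come up to near vertical and the tin hasn't moved, so I'll carry on along the arc.

Emit:
apply_moves(commands=[[[1,-0.03,-0.004,-0.004,0],[1,-0.03,-0.004,-0.004,0],[1,-0.03,-0.004,-0.004,0],[1,-0.03,-0.004,-0.004,0],[1,-0.026,-0.003,-0.011,0],[1,-0.026,-0.003,-0.011,0],[1,-0.026,-0.003,-0.011,0],[1,-0.026,-0.003,-0.011,0],[1,-0.022,-0.003,-0.017,0],[1,-0.022,-0.003,-0.017,0],[1,-0.022,-0.003,-0.017,0],[1,-0.022,-0.003,-0.017,0]]])

```text
t: 6.3
eef_pos: [0.4786, 0.1815, 0.1416]
ee_rot: [-3.142, -0.0, -3.021]
force: [0.4, 0.5, -0.2]
width: 0.0005
gripper_force: 0.3
```

```bash
python3 - <<'E'
from station import arm, viewer
import cv2,pickle,numpy as np
f={n:viewer.grab_frame(n) for n in("side","wrist")}
o=np.vstack([cv2.resize(f[n]["image"],(480,300)) for n in f]); cv2.imwrite("pics/p3.png",o)
s=arm.get_state();print(s["t"],s["eef_pos"],s["force"])
E
```

```text
6.4 [0.47802959 0.1811695  0.14134819] [-0.24130749 -0.11708154  0.16927356]
```

View pics/p3.png

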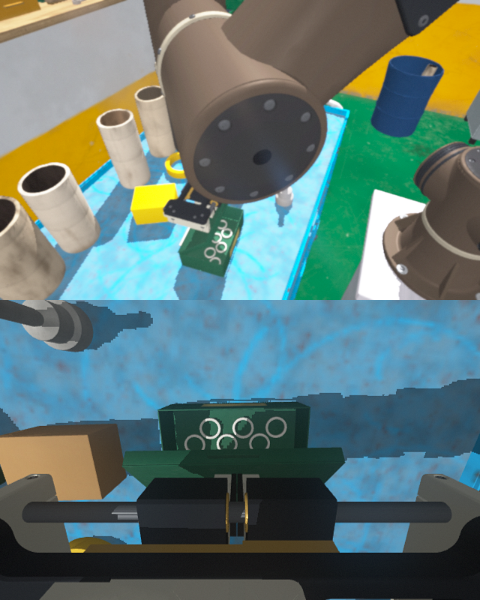

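Emit:
apply_moves(commands=[[[1,-0.0175,-0.002,-0.022,0],[1,-0.0175,-0.002,-0.022,0],[1,-0.0175,-0.002,-0.022,0],[1,-0.0175,-0.002,-0.022,0],[1,-0.012,-0.0015,-0.0255,0],[1,-0.012,-0.0015,-0.0255,0],[1,-0.012,-0.0015,-0.0255,0],[1,-0.012,-0.0015,-0.0255,0],[1,-0.005,0,-0.022,0],[1,-0.005,0,-0.022,0],[1,-0.005,0,-0.022,0],[1,-0.005,0,-0.022,0]]])

```text
t: 7.6
eef_pos: [0.4513, 0.1788, 0.086]
ee_rot: [3.142, 0.0, -3.021]
force: [0.6, 0.1, 0.9]
width: 0.0002
gripper_force: 0.2
```

Emit:
apply_moves(commands=[[[1,0,0,-0.01,0],[1,0,0,-0.01,0],[1,0,0,-0.01,0],[1,0,0,-0.01,0],[1,0,0,0,0]]])

```text
t: 8.1
eef_pos: [0.4512, 0.1786, 0.0781]
ee_rot: [-3.141, -0.0, -3.021]
force: [0.1, 0.5, 0.7]
width: 0.0005
gripper_force: 0.0
```

Emit:
apply_moves(commands=[[[1,0,0,-0.005,0],[1,0,0,-0.005,0],[1,0,0,0,0]]])

```text
t: 8.4
eef_pos: [0.4515, 0.1787, 0.0769]
ee_rot: [3.142, 0.0, -3.021]
force: [-1.9, 0.7, 7.2]
width: 0.0007
gripper_force: 3.4
```

Contact is firm at 7 N, with the tip at 55 mm. I'll press slightly more.

Emit:
apply_moves(commands=[[[1,0,0,-0.005,0],[1,0,0,-0.005,0],[1,0,0,0,0]]])

```text
t: 8.7
eef_pos: [0.4515, 0.1788, 0.0765]
ee_rot: [3.142, 0.001, -3.02]
force: [-9.7, -3.1, 27.7]
width: 0.0006
gripper_force: 13.7
```

Emit:
apply_moves(commands=[[[1,0,0,0.01,0],[1,0,0,0.05,0],[1,0,0,0.15,0],[1,0,0,0.2,0],[1,0,0,0.2,0],[1,0,0,0.2,0],[1,0,0,0.2,0],[1,0,0,0.2,0],[1,0,0,0,0],[1,0,0,0,0]]])

```text
t: 9.7
eef_pos: [0.4514, 0.1788, 0.3175]
ee_rot: [3.14, 0.002, -3.021]
force: [-1.1, -0.2, -0.8]
width: 0.0006
gripper_force: 0.0
```

```bash
python3 - <<'E'
from station import arm, viewer
import cv2,pickle,numpy as np
f={n:viewer.grab_frame(n) for n in("side","wrist","scene")}
pickle.dump(f,open("f4.pkl","wb"))
a=cv2.resize(f["side"]["image"],(480,300)); b=cv2.resize(f["wrist"]["image"],(480,300)); c=cv2.resize(f["scene"]["image"][130:260,190:400],(320,200))
o=np.zeros((600,800,3),np.uint8);o[:300,:480]=a;o[300:,:480]=b;o[:200,480:]=c
cv2.imwrite("pics/p4.png",o)
s=arm.get_state();print(s["t"],s["eef_pos"],s["force"])
E
```

```text
9.85 [0.45074752 0.17832726 0.3152485 ] [-0.46777051 -0.2014252   0.01376484]
```

View pics/p4.png

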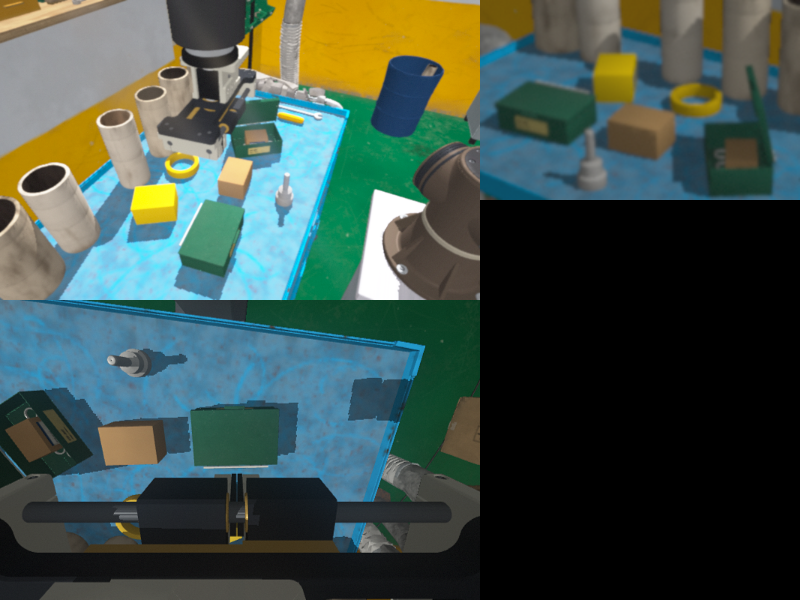

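The pictures show the ring tin shut flat and in place (side view, 212,235). The carton tin and the other things are as they were, and the robot is clear.

```bash
python3 -c "
from station import arm
print(arm.job_done())"
```

```text
the job is handed in; nothing more can be done
None
```

The lid of the ring-clip tin is pushed fully shut, with that tin still in place and everything else looking undisturbed in the last pictures; the job is handed in, but the hand-in call returned no verdict.

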